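# Tare the dosing scale and open the hardener's safety cap

### The job

I want to weigh hardener into the clear cup on the dial scale: with the cup left on the pan, turn the scale's bezel until the bold zero mark stands exactly at the pointer. Then push the safety cap of the square bottle down, twist it anticlockwise free and lift it off. Finish while holding the cap level, in the gripper, a few centimetres straight above the open mouth, so that I can draw one dose and it goes straight back on; the bottle stays seated in its stand and the other things stay where they are.

Things in the scene. Friction and masses are not known exactly. Their poses are not given: they have to be found in the camera images.
- scale: white dial scale, 262 x 112 mm, fast on the table. Origin: on the table below the dial's axis; x points from the dial to the pan, z up. The dial lies flat, facing up; the steel pan (axis 145 mm along x, 114 mm wide, rim 60 mm above the table) carries the cup. The white top beside the dial is 33 mm above the table (35 mm within 41 mm of the dial's axis)
- bezel_center (a point): middle of the top of the dial's bezel, the knurled dark ring, 66 mm wide, 22 mm tall (36 to 58 mm above the table), which turns with the white dial card about a vertical axis with light friction (0.04 N m) and stays where it is left. It is gripped across its outside from above and cannot shift or lift
- zero_mark (a point): the zero mark on the dial card: a bold black bar, 9 x 3 mm, pointing at the axis (the other divisions are thin lines 12 degrees apart), with a bright bar on the ring beside it; this point is on the bar, 22 mm from the axis
- pointer_tip (a point): tip of the scale's black pointer, 22 mm from the same axis. The pointer stands where the weight of the cup has brought it; it does not turn with the bezel
- scale_bezel (a joint): angle of the zero mark, rad, clockwise seen from above, 0 where it points along the scale's x axis (to the pan); turns -3.1 to 3.1
- scale_pointer (a joint): angle of the pointer, rad, counted in the same way (0.0105 rad per gram on the pan); the scale reads zero when both angles agree
- cup: clear plastic mixing cup standing on the pan, 68 mm wide at the rim, 62 mm high, some 35 to 70 g; origin at the centre of its underside
- stand: square plywood bottle stand held fast to the table, 98 x 98 x 40 mm; its pocket is 66 mm square and its floor 12 mm above the table. Origin: centre of its underside
- bottle: full square white bottle, 64 x 64 mm, 0.4 to 0.7 kg, standing loose in the stand's pocket with 1 mm play on each side, which keeps it from turning; sides 88 mm high, a shoulder up to 101 mm, then the neck, 32 mm wide, 44 mm over its lugs. Origin: centre of its underside
- bottle_mouth (a point): centre of the bottle's mouth, 134 mm above its underside; z up
- cap: dark grey ribbed cap, 53 mm wide, 37 mm high, 52 g. Origin: centre of its lower rim, 11 mm above the bottle's shoulder; z up. A spring inside holds its 3 lugs in notches. To open: push down 5.5 mm or more (10 N; bottoms at 8.5 mm, 12 N), keep it down, turn anticlockwise from above; free from 41 to 78 degrees (stop), where it lifts straight off. Unpushed, a tooth blocks the turn after 5 degrees
- sander: cork-brown sanding block, 62 x 105 x 31 mm, lying by: leave alone. Origin: centre of its underside
- clamp: black spring clamp, 59 x 115 x 24 mm, lying by: leave alone. Origin: centre of its underside
There are look-alikes about, which are no part of the job. There is more than one size of the stand; the one meant has the size given above.

How it is judged:
By the outcome, as a careful person would: the job done as asked, in the order asked, and still so for the second after the job is handed in, while the arm keeps its last pose, push and grip.
It also fails if it takes over 54 s, if anything falls off the work surface, if the arm or the gripper's body presses on something with over 40 N, if the wrist force passes 120 N, or if a joint passes its speed limit or range.

### The arm

A 7-joint arm with a two-finger parallel gripper is mounted at the origin on a cart in front of the work surface, level with it; the furniture and walls round the work are solid. World frame = base frame: x ahead of the robot, y to its left, z up, the work surface at z = 0. Lengths are in mm, angles in rad, forces in N, time in s.
With the tool pointing down it reaches from about 375 to 925 mm from the base axis. Payload 3.1 kg.
Tool frame: the origin (TCP) lies midway between the tips of the shut fingers; the grasp point (between the pads) lies robot.hold_point_z behind it (robot.hold_point_z is the distance from the TCP to the grasp point, in mm); z points along the fingers, y is the line along which they close (so a half turn about z gives the same grasp; the last joint's range is limited). The gripper opens to 85 mm and grips with 20 to 120 N. Pads are 22 mm wide; open, the fingers measure 114 mm over their backs; the gripper's body (76 mm by 85 mm) begins 54 mm behind the grasp point. The pads swing forward as they close: fully open they stand 13 mm farther back than shut.
Start: joints at [-1.373, 0.383, 0.044, 1.598, -0.018, 1.161, -0.05], TCP at [189.455, 621.779, 191.669] pointing down, gripper open.
Joint ranges: [-2.61, 2.61], [-0.41, 2.15], [-1.48, 1.57], [0, 2.5], [-1.57, 4.71], [0.05, 1.97], [-2.85, 2.85]. Speed limits (rad/s): [2.79, 2.79, 3.14, 3.14, 3.14, 3.14, 3.14].

### API

Orientations are given as [roll, pitch, yaw] about the fixed x, y, z axes, in that order (R = Rz(yaw) Ry(pitch) Rx(roll)).
In Python, from plant import robot gives the robot as it stands. The module is installed in compiled form; this text tells all that it offers.
- The arm moves only by the shell command python3 -m crank 'ROWS' [FORCE]. ROWS is a JSON object whose one key "series" holds a list of rows, each a list of 7 numbers: the shift along the tool's x, y, z in m, then the turn, a rotation vector about the tool's x, y, z in degrees, then the finger opening in m, from 0 to 0.0854. In form: {"series": [[tx, ty, tz, ax, ay, az, jaw], ...]}. A call has 1 to 20 rows; each row is the pose to reach, as a shift and turn from the pose commanded when the call began, along the tool's axes at that moment; what a row does not reach only later rows make up. A row lasts 1/10 s, in which the tool goes at most 50 mm and 8.59 degrees, less where a joint would pass 70% of its speed; a pose out of reach is approached as far as the arm can. A call with a gripper value outside its range is refused whole. The fingers move at their own pace and stop on an object; FORCE is the grip in N (left out, the last holds). Time passes only in rows, so rows that repeat a pose let the fingers close. It gives the time, the measured TCP pose, the force, the opening and the grip force at its end, in the units of the state.
- robot.read_state(): the state, without advancing time (a new reading comes with each control period).
- robot.camera(name): name is "scene" or "top"; returns a dict with "color" (480x640x3 uint8, red, green, blue), "depth" (480x640 float32, mm along the optical axis (not along the pixel's ray), 0 where there is no reading), "fx", "fy", "cx", "cy" (pixels), "extrinsics" (4x4, takes a point from camera to world coordinates). Camera axes: x right, y up, looking along -z (the intrinsics and any distortion apply to the point x, -y, -z); pixel columns grow to the right and rows downward; lengths in mm; the calibration is good to about 2 mm. A picture is of the moment at which its call begins.
- robot.finish_job(): hands the job in; it is judged then, once.
The state is a dict: "time": time; "qpos": joint angles; "joint_velocities": joint speeds; "joint_torque": joint torques, N m; "position": TCP position; "eef_rot": TCP orientation; "ft_force": force on the tool from outside, world axes, zero at the start; "torque": the same for the moment, N m; "finger_gap": finger opening in mm; "gripper_force": force on a finger pad.
Only numpy, scipy, OpenCV 4.12 (cv2) and the standard library are available. Lean on these libraries where they do the work, as an engineer would, in place of code of your own. Each camera call takes 0.05 s, during which the arm holds its last target. There are 200 camera calls.

## Working session

There is one attempt and no reset: what is moved stays moved. The work goes in short steps, Python scripts to look and compute and a shell command to move; the robot and the scene stay as the last step left them, time stands still between calls to the robot, and variables do not carry over. Pictures are saved under pics/ and viewed, at most 10 in all, crops included, and the job is handed in when it is done.

```bash
mkdir -p pics; cat > h.py <<'E'
import numpy as np, cv2
from plant import robot
def cam(n):
    c=robot.camera(n); np.savez(f'/tmp/{n}.npz',**c); return c
def load(n): return dict(np.load(f'/tmp/{n}.npz'))
def ray(c,u,v):
    E=c['extrinsics']; d=E[:3,:3]@np.array([(u-c['cx'])/c['fx'],-(v-c['cy'])/c['fy'],-1.]); return E[:3,3],d
def onz(c,u,v,z):
    o,d=ray(c,u,v); return o+d*(z-o[2])/d[2]
def pts(c):
    v,u=np.mgrid[0:480,0:640]; D=c['depth']; E=c['extrinsics']
    P=np.stack([(u-c['cx'])/c['fx']*D,-(v-c['cy'])/c['fy']*D,-D],-1)
    return P@E[:3,:3].T+E[:3,3]
def save(n,im,s=1): cv2.imwrite(f'pics/{n}.png',cv2.resize(im[...,::-1],None,fx=s,fy=s,interpolation=cv2.INTER_CUBIC))
E
python3 - <<'E'
from h import *
for n in('top','scene'):
    c=cam(n); save(n,c['color']); print(n,c['extrinsics'].round(3).tolist(),c['fx'],c['cx'],c['cy'],[k for k in c])
s=robot.read_state(); print(s, robot.hold_point_z)
E
```

```text
top [[0.015, 0.984, -0.175, 306.217], [-1.0, 0.011, -0.025, 237.248], [-0.022, 0.176, 0.984, 1024.881], [0.0, 0.0, 0.0, 1.0]] 544.2174616337396 306.77084842329896 242.05816157291682 ['color', 'depth', 'fx', 'fy', 'cx', 'cy', 'extrinsics']
scene [[0.911, 0.267, -0.313, 124.382], [-0.411, 0.623, -0.665, -427.628], [0.018, 0.735, 0.678, 782.364], [0.0, 0.0, 0.0, 1.0]] 519.0594904288184 322.3774189563663 238.06463781377434 ['color', 'depth', 'fx', 'fy', 'cx', 'cy', 'extrinsics']
{'time': 0.1, 'qpos': array([-1.37278725,  0.38375291,  0.04382609,  1.59941042, -0.01789737,
        1.16119473, -0.04992104]), 'joint_velocities': array([-0.00208323, -0.00165928,  0.00134272, -0.00064509, -0.00044263,
        0.00129111, -0.00140143]), 'joint_torque': array([ 2.87709350e-03, -4.34729505e+01,  1.02928050e+00, -2.50453770e+01,
        1.08651572e-02,  5.49175355e-03, -4.45857879e-06]), 'position': array([189.20896628, 620.86666527, 190.4159538 ]), 'eef_rot': array([-3.13922262e+00,  1.22733693e-04,  2.84585349e+00]), 'ft_force': array([-0.37448253,  0.50283797, -0.13035753]), 'torque': array([0.01740994, 0.03793334, 0.00549045]), 'gripper_force': 0.0, 'finger_gap': 85.14973242075965} 18.700000000000003
```

View pics/top.png

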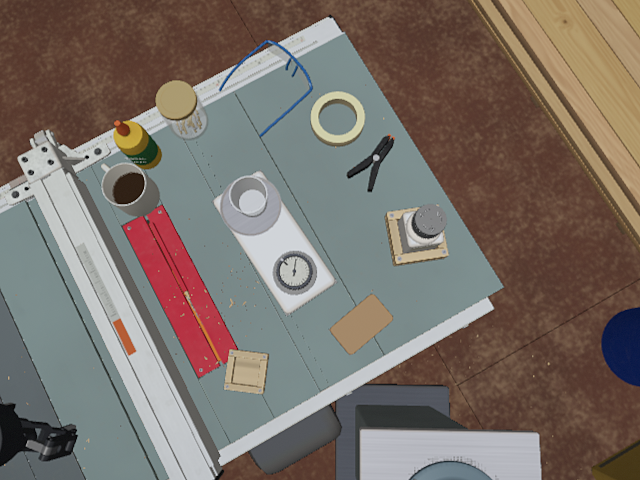

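View pics/scene.png

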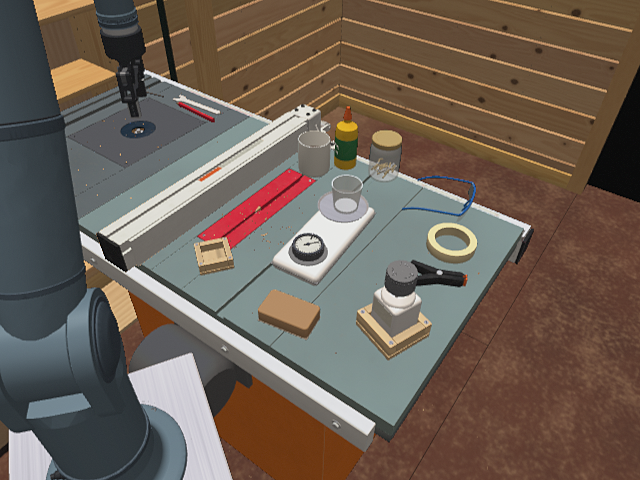

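Top view: the dial is at (295,271), the cup at (248,196), and the capped square bottle in its stand at (428,222). The small empty stand at (247,371) is a look-alike. The sander is at (362,323), the clamp at (375,160), and the fence rail runs between the gripper and the work. In the scene view the cap is at (401,279) and the dial at (308,246).

Possible mix-ups:
- **Stand:** large at (418,236) or small at (247,371). I choose the large one, which holds the bottle.
- **Cap:** dark cap at (428,220) or the jar lid at (176,95). I choose the dark cap.
- **Cup:** clear cup at (248,196) or the mug at (128,187). I choose the clear cup.

```bash
python3 - <<'E'
from h import *
t=load('top'); s=load('scene')
a=cv2.resize(t['color'][240:304,262:326],(400,400),interpolation=cv2.INTER_CUBIC)
b=cv2.resize(t['color'][195:275,378:458],(400,400),interpolation=cv2.INTER_CUBIC)
save('crop1',np.hstack([a,b]))
for n,c in(('top',t),('scene',s)):
    P=pts(c)
    g=c['color'].astype(int)
    for nm,(u0,u1,v0,v1),(z0,z1) in (('cap',(385,465,190,290) if n=='top' else (370,440,250,330),(170,195)),('stand',(380,460,190,280) if n=='top' else (340,440,290,370),(36,44)),('bezel',(262,330,240,304) if n=='top' else (280,340,220,275),(54,64)),('rim',(210,290,165,240) if n=='top' else(310,380,165,225),(112,126)),('fence',(20,230,120,470),(30,300)),('small',(215,280,340,400),(10,60))):
        if n!='top' and nm in('fence','small'): continue
        M=np.zeros(P.shape[:2],bool); M[v0:v1,u0:u1]=1
        M&=(P[...,2]>z0)&(P[...,2]<z1)
        q=P[M]; 
        if len(q)<5: print(n,nm,len(q)); continue
        r=cv2.minAreaRect(q[:,:2].astype(np.float32)); e=cv2.minEnclosingCircle(q[:,:2].astype(np.float32))
        print(n,nm,len(q),np.round(r[0],1),np.round(r[1],1),round(r[2],1),'circ',np.round(e[0],1),round(e[1],1),'z',np.percentile(q[:,2],[5,50,95]).round(1))
E
```

```text
top cap 0
top stand 1027 [499.7  60.2] [98.4 98. ] 9.6 circ [499.3  60. ] 67.8 z [36.8 39.5 42.4]
top bezel 564 [425.7 284. ] [64.  62.3] 44.9 circ [425.2 283.8] 32.7 z [54.2 56.3 60.3]
top rim 245 [550.7 362.8] [66.9 66.1] 2.6 circ [550.6 363.4] 33.9 z [112.8 116.6 119.2]
top fence 22272 [397.9 517.1] [662.  346.1] 22.3 circ [392.7 556.2] 341.3 z [ 43.3  73.5 101.3]
top small 1140 [247.4 368.6] [71.1 70.8] 84.4 circ [247.6 368.1] 48.6 z [10.5 28.3 31.6]
scene cap 0
scene stand 978 [499.6  56.6] [99.7 98.3] 9.2 circ [499.   55.9] 67.5 z [36.8 39.1 42. ]
scene bezel 279 [448.7 302.1] [128.8  64.7] 42.6 circ [456.2 294.5] 66.9 z [54.1 56.2 58.7]
scene rim 161 [550.4 360.6] [66.7 67.4] 30.4 circ [552.5 359.7] 36.5 z [112.3 115.3 117.7]
```

View pics/crop1.png

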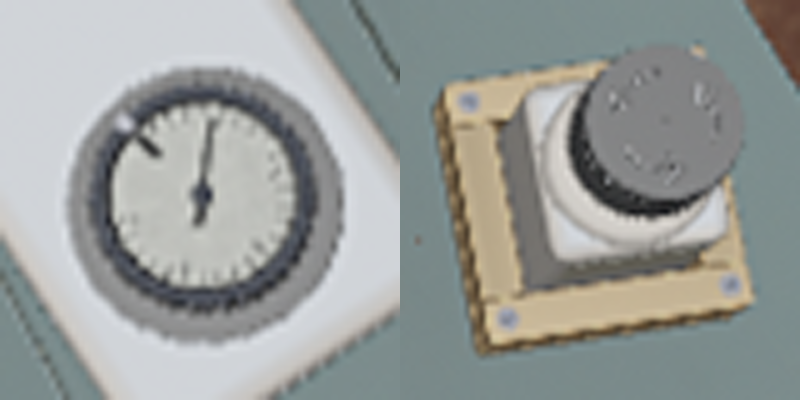

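The left crop shows the zero bar at about (148,143) with its bright bar at (125,120). The pointer tip is at (212,120) and the hub at (201,195), so the zero has to turn clockwise. The right crop shows the grey cap on the square bottle, and the stand measures 98 x 98 mm, which matches the one described.

```bash
cat > dial.py <<'E'
from h import *
def dial(c,C,verbose=1):
    # C: bezel axis xy. ortho-resample card plane & ring plane about C by ray casting
    out={}
    E=c['extrinsics'];W=cv2.cvtColor(c['color'],cv2.COLOR_RGB2GRAY).astype(np.float32)
    def samp(r,a,z):
        P=np.stack([C[0]+r*np.cos(a),C[1]+r*np.sin(a),np.full_like(a,z)],-1)-E[:3,3]
        q=P@E[:3,:3]; u=c['cx']+c['fx']*q[:,0]/-q[:,2]; v=c['cy']-c['fy']*q[:,1]/-q[:,2]
        return cv2.remap(W,u[None].astype(np.float32),v[None].astype(np.float32),cv2.INTER_LINEAR)[0]
    a=np.radians(np.arange(0,360,.5))
    return lambda r0,r1,z: np.mean([samp(np.float64(r),a,z) for r in np.arange(r0,r1+.1,.5)],0), a
E
python3 - <<'E'
from dial import *
t=load('top'); s=load('scene')
for n,c,(u0,u1,v0,v1) in(('top',t,(385,465,190,290)),('scene',s,(370,440,250,330))):
    P=pts(c); M=np.zeros(P.shape[:2],bool); M[v0:v1,u0:u1]=1
    M&=(P[...,2]>157)&(P[...,2]<166); q=P[M]
    print(n,'cap',len(q),cv2.minEnclosingCircle(q[:,:2].astype(np.float32)),q.mean(0),np.median(q[:,2]))
    p=onz(c,u0,v0,161)
P=pts(t)
for nm,(u0,u1,v0,v1) in dict(fence=(30,220,140,470),glue=(110,165,115,175),mug=(100,155,160,215),jar=(155,210,78,140)).items():
    z=P[v0:v1,u0:u1,2]; print(nm,np.percentile(z,99.5).round(0))
# dark ring outline by colour from both views, cast on z=58
for n,c,(u0,u1,v0,v1) in(('top',t,(262,330,240,304)),('scene',s,(280,340,220,275))):
    P=pts(c);M=np.zeros(P.shape[:2],bool); M[v0:v1,u0:u1]=1
    M&=(np.hypot(P[...,0]-425.6,P[...,1]-284)<40)&(P[...,2]>53.5)
    q=P[M]; print(n,'ring',cv2.minEnclosingCircle(q[:,:2].astype(np.float32)))
P=pts(t);M=(np.hypot(P[...,0]-425.6,P[...,1]-284)<18);print('card z',np.percentile(P[M][:,2],[5,25,50,75,95]).round(1))
# white top of scale
g=t['color'].astype(int);M=(g.min(-1)>175)&(abs(P[...,2]-33)<6)&(np.hypot(P[...,0]-480,P[...,1]-320)<170)
r=cv2.minAreaRect(P[M][:,:2].astype(np.float32));print('deck',r)
f,a=dial(t,(425.6,284))
from scipy.signal import argrelmin
for z in(50,52,54):
    for r0,r1 in((17,20),(20,23),(10,14)):
        p=f(r0,r1,z); k=np.argsort(p)[:14]; print(z,r0,'dark',sorted(np.degrees(a[k])),p.min().round())
p=f(28,32,58);k=np.argsort(-p)[:12];print('ring bright',sorted(np.degrees(a[k])))
for nm,(x,y) in dict(zero=(148,143),bright=(125,120),tip=(212,120),hub=(201,195),tail=(198,222)).items():
    for z in (52,58): print(nm,z,onz(t,262+x*64/400-.42,240+y*64/400-.42,z).round(1))
E
```

```text
top cap 770 ((499.6890563964844, 59.402408599853516), 26.04666519165039) [499.79257601  59.86651669 160.72038693] 160.72391298671408
scene cap 562 ((499.97161865234375, 57.60456466674805), 26.820377349853516) [499.49363868  55.96546234 160.14561206] 160.10189854491506
fence 348.0
glue 167.0
mug 97.0
jar 114.0
top ring ((425.6458435058594, 284.0547790527344), 32.968502044677734)
scene ring ((426.6844177246094, 281.26507568359375), 34.63169479370117)
card z [50.7 52.2 53.3 54.8 57.4]
deck ((487.19525146484375, 326.111328125), (257.5765686035156, 107.48485565185547), 34.588897705078125)
50 17 dark [np.float64(43.0), np.float64(43.5), np.float64(44.0), np.float64(44.5), np.float64(45.0), np.float64(45.5), np.float64(46.0), np.float64(46.5), np.float64(353.5), np.float64(354.0), np.float64(354.5), np.float64(355.0), np.float64(355.5), np.float64(356.0)] 106.0
50 20 dark [np.float64(42.0), np.float64(42.5), np.float64(43.0), np.float64(43.5), np.float64(44.0), np.float64(44.5), np.float64(45.0), np.float64(45.5), np.float64(46.0), np.float64(46.5), np.float64(47.0), np.float64(47.5), np.fl
[... 1861 characters left out ...]
, np.float64(353.0), np.float64(353.5), np.float64(354.0), np.float64(354.5), np.float64(355.0), np.float64(355.5), np.float64(356.0), np.float64(356.5), np.float64(357.0)] 121.0
ring bright [np.float64(44.0), np.float64(44.5), np.float64(45.0), np.float64(45.5), np.float64(46.0), np.float64(46.5), np.float64(47.0), np.float64(47.5), np.float64(48.00000000000001), np.float64(48.5), np.float64(49.0), np.float64(49.5)]
zero 52 [441.8 299.8  52. ]
zero 58 [441.  299.4  58. ]
bright 52 [448.5 306.6  52. ]
bright 58 [447.6 306.2  58. ]
tip 52 [448.8 281.4  52. ]
tip 58 [447.9 281.1  58. ]
hub 52 [426.9 284.2  52. ]
hub 58 [426.2 283.9  58. ]
tail 52 [419.1 284.9  52. ]
tail 58 [418.4 284.6  58. ]
```

```bash
python3 -m crank '{"series": [[0,0,-0.05,0,0,0,0.0854],[0,0,-0.08,0,0,0,0.0854],[-0.04,-0.03,-0.08,0,0,0,0.0854],[-0.08,-0.06,-0.08,0,0,0,0.0854],[-0.12,-0.09,-0.08,0,0,0,0.0854],[-0.16,-0.12,-0.08,0,0,0,0.0854],[-0.2,-0.155,-0.08,0,0,0,0.0854],[-0.24,-0.185,-0.08,0,0,0,0.0854],[-0.28,-0.22,-0.08,0,0,0,0.0854],[-0.31,-0.245,-0.08,0,0,0,0.0854],[-0.3247,-0.2549,-0.08,0,0,0,0.0854],[-0.3247,-0.2549,-0.06,0,0,0,0.0854],[-0.3247,-0.2549,-0.03,0,0,0,0.0854],[-0.3247,-0.2549,0,0,0,0,0.0854],[-0.3247,-0.2549,0.03,0,0,0,0.0854],[-0.3247,-0.2549,0.06,0,0,0,0.0854],[-0.3247,-0.2549,0.08,0,0,0,0.0854],[-0.3247,-0.2549,0.08,0,0,0,0.0854],[-0.3247,-0.2549,0.08,0,0,0,0.0854]]}' 40; python3 -c "
from plant import robot
s=robot.read_state();print(s['qpos'].round(2),s['eef_rot'],s['finger_gap'])"
```

```text
time: 2.0
position: [425.6, 283.1, 111.6]
eef_rot: [-3.141, -0.0, 2.846]
ft_force: [0.1, 0.7, -0.6]
finger_gap: 85.3
gripper_force: 0.0
[-0.94  0.22  0.3   2.01 -0.08  0.92  0.68] [-3.14062410e+00 -4.16570651e-04  2.84575009e+00] 85.32398943374169
```

```bash
python3 -m crank '{"series": [[0,0,0.03,0,0,0,0.0854],[0,0,0.06,0,0,0,0.0854],[0,0,0.0785,0,0,0,0.0854],[0,0,0.0785,0,0,0,0.0854],[0,0,0.0785,0,0,0,0.06],[0,0,0.0785,0,0,0,0.06],[0,0,0.0785,0,0,0,0.06],[0,0,0.0785,0,0,0,0.06],[0,0,0.0785,0,0,0,0.06]]}' 40
```

```text
time: 2.9
position: [426.1, 283.7, 33.8]
eef_rot: [3.14, 0.001, 2.846]
ft_force: [-0.4, -0.6, -0.3]
finger_gap: 60.3
gripper_force: 0.0
```

```bash
python3 - <<'E'
from h import *
c=cam('scene'); save('grip1',c['color'][150:300,220:420],4)
E
```

```text
(no output)
```

View pics/grip1.png

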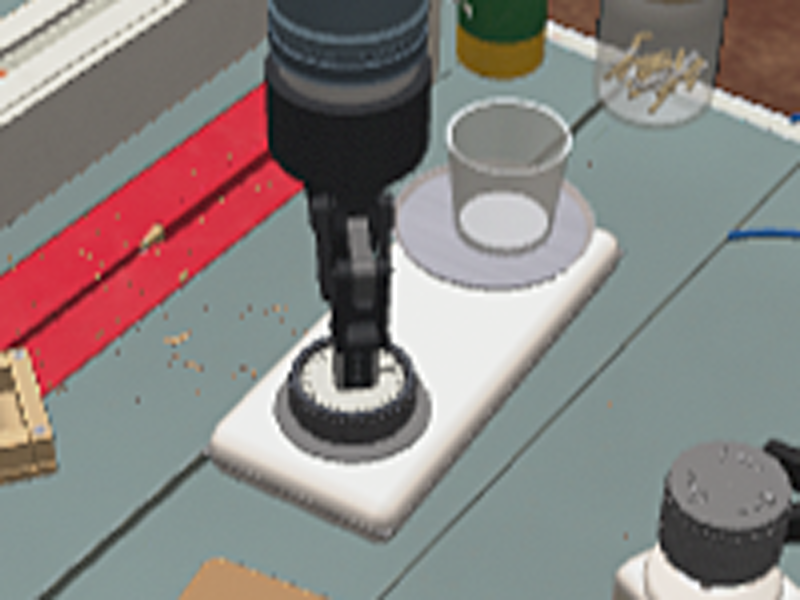

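```bash
python3 - <<'E'
from h import *
c=load('scene')
u,v=308.7,245.5
for z in(35,45,58,65,75): print(z,onz(c,u,v,z).round(1))
P=pts(c)
for v in range(230,256,2): print(v,P[v,304:314:3].round(0).tolist())
s=robot.read_state();print(s['position'],s['finger_gap'],s['gripper_force'],s['eef_rot'])
E
```

```text
35 [434.2 296.2  35. ]
45 [430.1 286.5  45. ]
58 [424.7 274.   58. ]
65 [421.8 267.2  65. ]
75 [417.6 257.5  75. ]
230 [[394.0, 224.0, 152.0], [401.0, 225.0, 149.0], [406.0, 224.0, 147.0], [411.0, 222.0, 148.0]]
232 [[394.0, 225.0, 146.0], [405.0, 235.0, 134.0], [409.0, 232.0, 135.0], [414.0, 230.0, 135.0]]
234 [[395.0, 228.0, 138.0], [403.0, 231.0, 133.0], [408.0, 230.0, 132.0], [414.0, 228.0, 132.0]]
236 [[396.0, 228.0, 133.0], [402.0, 229.0, 130.0], [407.0, 227.0, 129.0], [412.0, 224.0, 131.0]]
238 [[395.0, 228.0, 129.0], [402.0, 229.0, 125.0], [406.0, 225.0, 127.0], [424.0, 250.0, 99.0]]
240 [[405.0, 251.0, 100.0], [407.0, 242.0, 107.0], [413.0, 241.0, 106.0], [423.0, 248.0, 96.0]]
242 [[406.0, 252.0, 93.0], [409.0, 245.0, 98.0], [415.0, 244.0, 97.0], [422.0, 246.0, 93.0]]
244 [[406.0, 253.0, 88.0], [408.0, 243.0, 96.0], [414.0, 243.0, 93.0], [422.0, 246.0, 88.0]]
246 [[405.0, 251.0, 84.0], [408.0, 243.0, 90.0], [414.0, 242.0, 89.0], [422.0, 247.0, 81.0]]
248 [[415.0, 276.0, 53.0], [421.0, 274.0, 52.0], [426.0, 271.0, 53.0], [432.0, 270.0, 52.0]]
250 [[413.0, 270.0, 53.0], [419.0, 270.0, 51.0], [425.0, 267.0, 51.0], [430.0, 264.0, 52.0]]
252 [[411.0, 266.0, 52.0], [416.0, 263.0, 53.0], [422.0, 261.0, 52.0], [426.0, 255.0, 57.0]]
254 [[407.0, 256.0, 57.0], [413.0, 255.0, 56.0], [418.0, 252.0, 56.0], [424.0, 250.0, 56.0]]
[425.99347569 283.49711881  33.6131491 ] 59.95096646376776 0.0 [3.14087519e+00 3.29183222e-04 2.84579072e+00]
```

```bash
cp /tmp/scene.npz /tmp/g1.npz; python3 - <<'E'
from h import *
t=load('top');P=pts(t)
M=np.zeros((480,640),bool);M[400:480,0:90]=1
for z0 in range(150,300,10):
    m=M&(P[...,2]>z0)&(P[...,2]<=z0+10); 
    if m.sum()>3:print('top start',z0,m.sum(),P[m].min(0).round(),P[m].max(0).round())
c=cam('top');P=pts(c)
m=(np.hypot(P[...,0]-426,P[...,1]-283.5)<70)&(P[...,2]>62)
for z0 in range(60,200,10):
    k=m&(P[...,2]>z0)&(P[...,2]<=z0+10)
    if k.sum()>3: print('top now',z0,k.sum(),P[k].min(0).round(),P[k].max(0).round())
c=cam('scene');P=pts(c)
m=(np.hypot(P[...,0]-426,P[...,1]-283.5)<70)&(P[...,2]>62)
for z0 in range(60,200,10):
    k=m&(P[...,2]>z0)&(P[...,2]<=z0+10)
    if k.sum()>3: print('scene now',z0,k.sum(),P[k].min(0).round(),P[k].max(0).round())
save('grip2',np.hstack([c['color'][190:270,260:360],load('top')['color'][190:270,260:360]]),4)
s=robot.read_state();print(s['qpos'],s['position'])
E
```

```text
top start 240 23 [180. 573. 244.] [212. 664. 249.]
top start 250 55 [175. 567. 250.] [213. 667. 260.]
top start 260 44 [177. 567. 260.] [213. 667. 269.]
top start 270 22 [179. 567. 270.] [187. 579. 279.]
top start 280 13 [179. 566. 281.] [187. 577. 290.]
top start 290 153 [155. 548. 290.] [189. 583. 300.]
scene now 70 5 [407. 248.  75.] [425. 316.  79.]
scene now 80 35 [402. 241.  80.] [426. 316.  90.]
scene now 90 42 [403. 238.  90.] [425. 255. 100.]
scene now 100 38 [403. 238. 100.] [430. 315. 110.]
scene now 120 35 [395. 220. 121.] [420. 261. 130.]
scene now 130 68 [394. 220. 130.] [421. 259. 140.]
scene now 140 52 [395. 219. 141.] [416. 274. 150.]
scene now 150 94 [393. 216. 150.] [433. 306. 160.]
scene now 160 103 [393. 216. 160.] [437. 300. 170.]
scene now 170 159 [393. 215. 170.] [438. 297. 180.]
scene now 180 138 [395. 216. 180.] [435. 275. 190.]
scene now 190 55 [404. 244. 190.] [425. 257. 200.]
[-0.91548639  0.34245978  0.28220108  2.06065056 -0.13687849  0.7555614
  0.72608999] [425.79554737 283.34503366  33.31089037]
```

View pics/grip2.png

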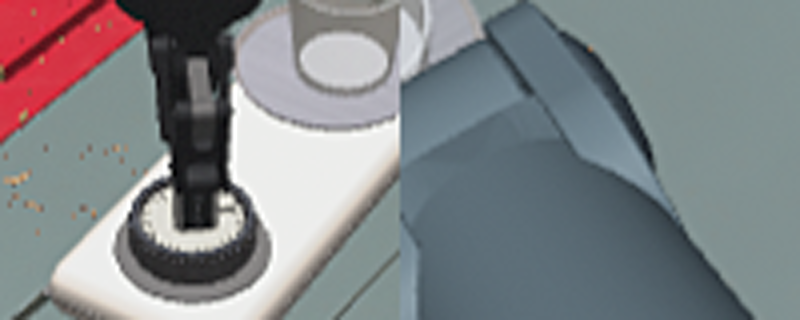

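The fingertips are in front of the dial, about 20 mm above the ring (z about 76), although the reported TCP z is 33. They are higher than I assumed, so I'll check this against the start view and go lower step by step.

```bash
python3 -m crank '{"series": [[0,0,0,0,0,0,0.0854],[0,0,0,0,0,0,0.0854],[0,0,0,0,0,0,0.0854],[0,0,0,0,0,0,0.0854],[0,0,0.01,0,0,0,0.0854],[0,0,0.018,0,0,0,0.0854],[0,0,0.018,0,0,0,0.0854]]}' 40; python3 - <<'E'
from h import *
c=cam('scene');P=pts(c)
m=(np.hypot(P[...,0]-426,P[...,1]-283.5)<75)&(P[...,2]>59)
for z0 in range(55,130,5):
    k=m&(P[...,2]>z0)&(P[...,2]<=z0+5)
    if k.sum()>1: print('scene now',z0,k.sum(),P[k].min(0).round(),P[k].max(0).round())
print(robot.read_state()['position'])
E
```

```text
time: 3.75
position: [424.2, 282.2, 13.3]
eef_rot: [-3.138, -0.002, 2.846]
ft_force: [-0.8, -0.0, 0.2]
finger_gap: 85.2
gripper_force: 0.0
scene now 55 4 [397. 279.  59.] [418. 309.  60.]
scene now 60 4 [404. 236.  60.] [422. 309.  65.]
scene now 65 9 [399. 232.  65.] [418. 239.  70.]
scene now 70 15 [399. 228.  71.] [431. 325.  75.]
scene now 75 23 [399. 227.  75.] [418. 245.  80.]
scene now 80 16 [399. 226.  80.] [417. 245.  84.]
scene now 85 24 [399. 227.  85.] [418. 245.  90.]
scene now 90 14 [400. 227.  90.] [414. 243.  95.]
scene now 95 5 [400. 226.  95.] [413. 230.  97.]
scene now 110 9 [395. 211. 111.] [412. 240. 115.]
scene now 115 28 [390. 210. 116.] [417. 251. 120.]
scene now 120 47 [391. 210. 120.] [412. 273. 125.]
scene now 125 17 [391. 210. 125.] [426. 319. 130.]
[424.74577389 282.46774418  13.92617046]
```

```bash
python3 -m crank '{"series": [[0,0.001,0.006,0,0,0,0.0854],[0,0.001,0.012,0,0,0,0.0854],[0,0.001,0.018,0,0,0,0.0854],[0,0.001,0.018,0,0,0,0.0854],[0,0.001,0.018,0,0,0,0.064],[0,0.001,0.018,0,0,0,0.064],[0,0.001,0.018,0,0,0,0.064],[0,0.001,0.018,0,0,0,0.064],[0,0.001,0.018,0,0,0,0.064]]}' 40
```

```text
time: 4.7
position: [425.4, 282.5, -2.5]
eef_rot: [-3.139, -0.001, 2.845]
ft_force: [-1.9, -3.1, 4.9]
finger_gap: 64.5
gripper_force: 38.0
```

```bash
python3 -m crank '{"series": [[0,0,-0.001,0,0,4,0.06],[0,0,-0.001,0,0,10,0.06],[0,0,-0.001,0,0,16,0.06],[0,0,-0.001,0,0,22,0.06],[0,0,-0.001,0,0,28,0.06],[0,0,-0.001,0,0,34,0.06],[0,0,-0.001,0,0,40,0.06],[0,0,-0.001,0,0,46,0.06],[0,0,-0.001,0,0,50,0.06],[0,0,-0.001,0,0,52,0.06],[0,0,-0.001,0,0,52,0.06],[0,0,-0.001,0,0,52,0.06]]}' 40
python3 -m crank '{"series": [[0,0,0,0,0,0,0.0854],[0,0,0,0,0,0,0.0854],[0,0,0,0,0,0,0.0854],[0,0,0,0,0,0,0.0854],[0,0,-0.04,0,0,0,0.0854],[0,0,-0.08,0,0,0,0.0854],[0,0,-0.12,0,0,0,0.0854],[0,0,-0.17,0,0,0,0.0854],[0,0,-0.2,0,0,0,0.0854],[0,0,-0.2,0,0,0,0.0854]]}' 40
python3 - <<'E'
from h import *
print(robot.read_state()['eef_rot'])
c=cam('scene');t=cam('top')
save('dial2',np.hstack([cv2.resize(c['color'][215:275,275:340],(400,370),interpolation=cv2.INTER_CUBIC),cv2.resize(t['color'][240:300,262:327],(400,370),interpolation=cv2.INTER_CUBIC)]))
E
```

```text
time: 5.9
position: [426.7, 284.0, -2.2]
eef_rot: [3.14, 0.001, 1.939]
ft_force: [4.6, 0.5, -9.2]
finger_gap: 64.8
gripper_force: 46.4
time: 6.9
position: [429.5, 286.9, 204.0]
eef_rot: [3.131, -0.006, 1.938]
ft_force: [0.5, 0.7, 0.5]
finger_gap: 85.2
gripper_force: 0.0
[ 3.13134384 -0.00573647  1.93824583]
```

View pics/dial2.png

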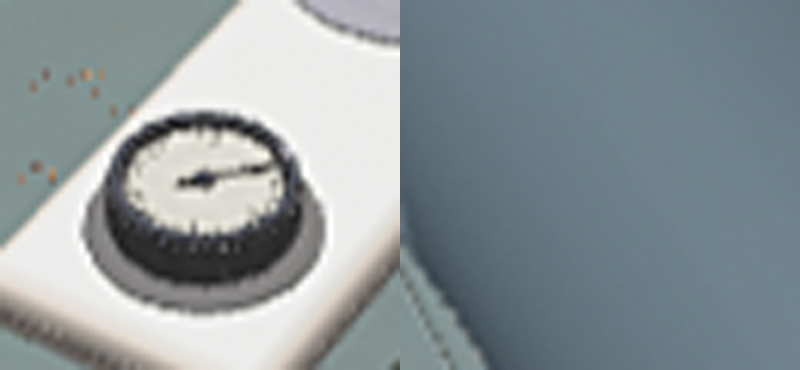

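The scene crop shows the zero bar nearly under the pointer, at (262,167). The arm hides the dial in the top view, so I'll move over the bottle and measure again.

```bash
python3 -m crank '{"series": [[-0.04,-0.003,0,0,0,0,0.0854],[-0.08,-0.006,0,0,0,0,0.0854],[-0.12,-0.008,0,0,0,0,0.0854],[-0.16,-0.011,0,0,0,0,0.0854],[-0.2,-0.014,0,0,0,0,0.0854],[-0.238,-0.016,0,0,0,0,0.0854],[-0.238,-0.016,0,0,0,0,0.0854],[-0.238,-0.016,0,0,0,0,0.0854]]}' 40
python3 - <<'E'
from dial import *
s=robot.read_state();print(s['qpos'].round(2),s['position'],s['eef_rot'])
t=cam('top'); c=cam('scene')
a=cv2.resize(t['color'][240:304,262:326],(400,400),interpolation=cv2.INTER_CUBIC);b=cv2.resize(c['color'][215:275,278:338],(400,400),interpolation=cv2.INTER_CUBIC)
save('dial3',np.hstack([a,b]))
for n,C in((t,(425.6,284)),(c,(426,281.5))):
    f,A=dial(n,C)
    for r0,r1,z in((5,9,53),(9,13,53),(15,18,53),(18,22,53),(20,24,53)):
        p=f(r0,r1,z);d=np.degrees(A);d=(d+180)%360-180;w=np.clip(150-p,0,None)*(abs(d+6.5)<16);print(r0,(w*d).sum()/max(w.sum(),1),d[np.argmin(p+1e3*(abs(d+6.5)>16))],p.min())
    p=f(28,32,58);w=np.clip(p-np.percentile(p,90),0,None)*(abs(d+6.5)<25);print('ring',(w*d).sum()/w.sum(),p.max())
E
```

```text
time: 7.8
position: [495.2, 55.0, 196.4]
eef_rot: [-3.138, -0.0, 1.935]
ft_force: [0.2, 1.1, -0.2]
finger_gap: 85.7
gripper_force: 0.0
[-0.93  0.1   0.79  1.98 -0.08  1.1   0.25] [495.18286594  55.02921614 196.42323601] [-3.13779679e+00 -9.80053074e-05  1.93502932e+00]
5 -2.9268987354434004 -2.0 106.291664
9 -4.853001581997702 -1.5 128.30783
15 -5.8900013074406585 -6.0 99.32157
18 -4.386479573968133 -5.0 49.35905
20 -3.9754710074930166 -4.5 37.308376
ring -3.782273064767538 171.4821
5 0.0 9.5 88.62174
9 0.0 9.5 155.44499
15 4.571640984060616 5.5 108.36133
18 1.797416363775068 2.0 78.977104
20 1.1028352372687003 0.5 102.75326
ring 0.7629158083920599 180.93056
```

View pics/dial3.png

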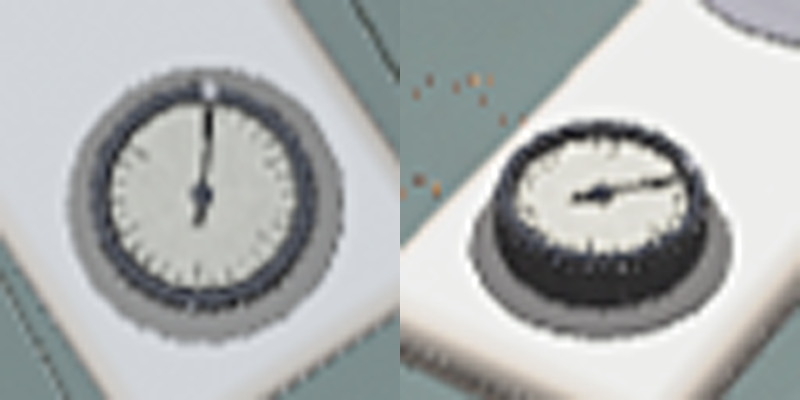

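```bash
python3 - <<'E'
from h import *
A=cv2.imread('pics/crop1.png',0)[:,:400].astype(float);B=cv2.imread('pics/dial3.png',0)[:,:400].astype(float)
def cen(I,y,x0,x1):
    r=I[y-3:y+4,x0:x1].mean(0);b=np.percentile(r,75);w=np.clip(b-15-r,0,None);x=np.arange(x0,x1);return (w*x).sum()/max(w.sum(),1),r.min()
for y in range(108,236,6): print(y,[round(v,1) for v in cen(A,y,188,230)],[round(v,1) for v in cen(B,y,188,230)])
E
```

```text
108 [np.float64(221.0), np.float64(127.1)] [np.float64(211.8), np.float64(73.3)]
114 [np.float64(220.1), np.float64(167.4)] [np.float64(208.3), np.float64(39.9)]
120 [np.float64(213.0), np.float64(133.0)] [np.float64(207.9), np.float64(26.0)]
126 [np.float64(211.5), np.float64(105.1)] [np.float64(207.8), np.float64(27.0)]
132 [np.float64(209.5), np.float64(103.3)] [np.float64(207.7), np.float64(37.9)]
138 [np.float64(208.8), np.float64(100.6)] [np.float64(207.9), np.float64(71.7)]
144 [np.float64(208.5), np.float64(103.0)] [np.float64(208.4), np.float64(103.9)]
150 [np.float64(207.5), np.float64(107.1)] [np.float64(207.7), np.float64(111.3)]
156 [np.float64(206.3), np.float64(108.0)] [np.float64(206.5), np.float64(110.3)]
162 [np.float64(205.6), np.float64(112.3)] [np.float64(205.7), np.float64(117.1)]
168 [np.float64(204.8), np.float64(118.0)] [np.float64(204.6), np.float64(120.7)]
174 [np.float64(203.4), np.float64(108.0)] [np.float64(203.3), np.float64(110.4)]
180 [np.float64(202.7), np.float64(83.4)] [np.float64(202.5), np.float64(86.4)]
186 [np.float64(202.2), np.float64(68.0)] [np.float64(201.8), np.float64(66.7)]
192 [np.float64(202.2), np.float64(53.1)] [np.float64(202.2), np.float64(54.9)]
198 [np.float64(202.7), np.float64(54.3)] [np.float64(202.8), np.float64(54.9)]
204 [np.float64(202.3), np.float64(75.4)] [np.float64(202.4), np.float64(75.6)]
210 [np.float64(201.0), np.float64(69.1)] [np.float64(201.0), np.float64(68.6)]
216 [np.float64(200.0), np.float64(73.3)] [np.float64(199.7), np.float64(72.9)]
222 [np.float64(198.3), np.float64(95.1)] [np.float64(198.2), np.float64(95.4)]
228 [np.float64(197.0), np.float64(157.3)] [np.float64(197.3), np.float64(156.9)]
234 [np.float64(0.0), np.float64(189.6)] [np.float64(0.0), np.float64(190.0)]
```

The top crop shows the zero bar at x ≈ 207.5 and the pointer line at x ≈ 212 at the same radius (hub x 202.3). The zero still has to turn about 3° clockwise.

```bash
python3 -m crank '{"series": [[0.04,0.003,0,0,0,0,0.0854],[0.08,0.006,0,0,0,0,0.0854],[0.12,0.008,0,0,0,0,0.0854],[0.16,0.011,0,0,0,0,0.0854],[0.2,0.014,0,0,0,0,0.0854],[0.238,0.016,0,0,0,0,0.0854],[0.238,0.016,0,0,0,0,0.0854],[0.238,0.016,0.04,0,0,0,0.0854],[0.238,0.016,0.08,0,0,0,0.0854],[0.238,0.016,0.12,0,0,0,0.0854],[0.238,0.016,0.16,0,0,0,0.0854],[0.238,0.016,0.18,0,0,0,0.0854],[0.238,0.016,0.199,0,0,0,0.0854],[0.238,0.016,0.199,0,0,0,0.0854],[0.238,0.016,0.199,0,0,0,0.06],[0.238,0.016,0.199,0,0,0,0.06],[0.238,0.016,0.199,0,0,0,0.06],[0.238,0.016,0.199,0,0,0,0.06],[0.238,0.016,0.199,0,0,0,0.06],[0.238,0.016,0.199,0,0,0,0.06]]}' 40; python3 -c "
from plant import robot
print(robot.read_state()['eef_rot'])"
```

```text
time: 9.9
position: [426.5, 285.2, 0.3]
eef_rot: [3.141, -0.001, 1.938]
ft_force: [-2.2, 0.1, 5.9]
finger_gap: 64.3
gripper_force: 45.5
[ 3.14051844e+00 -1.42819200e-03  1.93849536e+00]
```

```bash
python3 -m crank '{"series": [[0,0,0,0,0,2,0.06],[0,0,0,0,0,3.7,0.06],[0,0,0,0,0,3.7,0.06],[0,0,0,0,0,3.7,0.06],[0,0,0,0,0,3.7,0.0854],[0,0,0,0,0,3.7,0.0854],[0,0,0,0,0,3.7,0.0854],[0,0,0,0,0,3.7,0.0854],[0,0,-0.04,0,0,3.7,0.0854],[0,0,-0.08,0,0,3.7,0.0854],[0,0,-0.12,0,0,3.7,0.0854],[0,0,-0.16,0,0,3.7,0.0854],[0,0,-0.2,0,0,3.7,0.0854],[-0.05,0,-0.2,0,0,3.7,0.0854],[-0.1,0,-0.2,0,0,3.7,0.0854],[-0.15,-0.01,-0.2,0,0,3.7,0.0854],[-0.2,-0.014,-0.2,0,0,3.7,0.0854],[-0.239,-0.013,-0.2,0,0,3.7,0.0854],[-0.239,-0.013,-0.2,0,0,3.7,0.0854],[-0.239,-0.013,-0.2,0,0,3.7,0.0854]]}' 40
python3 - <<'E'
from h import *
s=robot.read_state();print(s['position'],s['eef_rot'],s['qpos'].round(2))
t=cam('top'); c=cam('scene')
a=cv2.resize(t['color'][240:304,262:326],(400,400),interpolation=cv2.INTER_CUBIC);b=cv2.resize(c['color'][150:310,300:460],(400,400),interpolation=cv2.INTER_CUBIC)
save('dial4',np.hstack([a,b]))
B=cv2.imread('pics/dial4.png',0)[:,:400].astype(float)
for y in range(108,226,6):
    r=B[y-3:y+4,188:230].mean(0);w=np.clip(np.percentile(r,75)-15-r,0,None);x=np.arange(188,230);print(y,round((w*x).sum()/max(w.sum(),1),1),r.min().round())
P=pts(c);M=(np.hypot(P[...,0]-498,P[...,1]-57)<75)&(P[...,2]>168)
for z0 in range(170,330,10):
    k=M&(P[...,2]>z0)&(P[...,2]<=z0+10)
    if k.sum()>1: print(z0,k.sum(),P[k].min(0).round(),P[k].max(0).round())
E
```

```text
time: 11.9
position: [499.8, 55.2, 199.1]
eef_rot: [-3.142, -0.0, 1.87]
ft_force: [-0.3, 0.4, 0.2]
finger_gap: 85.2
gripper_force: 0.0
[499.83643763  55.20103483 199.09900985] [-3.14150381e+00 -2.90235007e-04  1.86987978e+00] [-0.97  0.11  0.83  1.97 -0.09  1.1   0.2 ]
108 216.2 90.0
114 214.3 41.0
120 214.0 35.0
126 213.3 46.0
132 211.9 72.0
138 210.0 87.0
144 208.7 105.0
150 207.5 110.0
156 206.5 111.0
162 205.6 117.0
168 204.7 121.0
174 203.3 110.0
180 202.5 86.0
186 201.8 68.0
192 202.3 55.0
198 202.8 55.0
204 202.3 75.0
210 201.0 69.0
216 199.7 74.0
222 198.1 96.0
250 86 [444.  32. 250.] [549.  81. 260.]
260 145 [443.  31. 260.] [555.  81. 270.]
270 154 [443.  31. 270.] [554.  80. 280.]
280 127 [446.  32. 280.] [554.  80. 290.]
290 102 [427.  24. 290.] [567.  76. 300.]
300 334 [424.  23. 300.] [572.  86. 310.]
310 306 [425.  24. 310.] [571.  69. 320.]
320 318 [426.  24. 320.] [570.  72. 330.]
```

View pics/dial4.png

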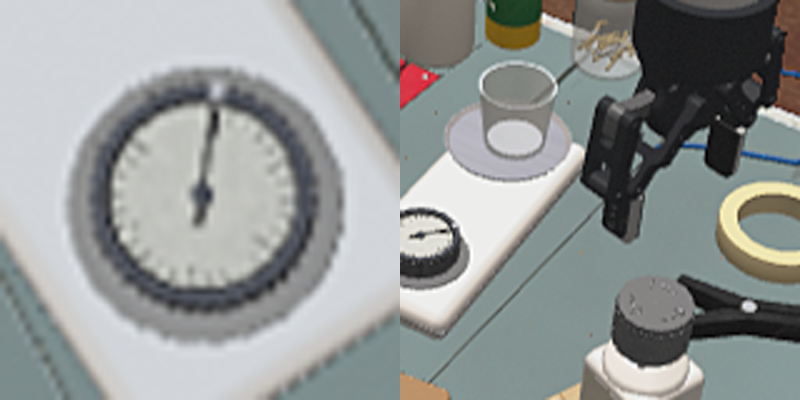

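The zero bar is now at x = 214.0 and the pointer line at 212 (y = 120), so it overshot by about 1.6°. One more small correction anticlockwise.

```bash
python3 -m crank '{"series": [[0.05,0,0,0,0,0,0.0854],[0.1,-0.001,0,0,0,0,0.0854],[0.15,-0.002,0,0,0,0,0.0854],[0.2,-0.002,0,0,0,0,0.0854],[0.239,-0.002,0,0,0,0,0.0854],[0.239,-0.002,0,0,0,0,0.0854],[0.239,-0.002,0.05,0,0,0,0.0854],[0.239,-0.002,0.1,0,0,0,0.0854],[0.239,-0.002,0.15,0,0,0,0.0854],[0.239,-0.002,0.18,0,0,0,0.0854],[0.239,-0.002,0.199,0,0,0,0.0854],[0.239,-0.002,0.199,0,0,0,0.0854],[0.239,-0.002,0.199,0,0,0,0.0854],[0.239,-0.002,0.199,0,0,0,0.06],[0.239,-0.002,0.199,0,0,0,0.06],[0.239,-0.002,0.199,0,0,0,0.06],[0.239,-0.002,0.199,0,0,0,0.06],[0.239,-0.002,0.199,0,0,0,0.06],[0.239,-0.002,0.199,0,0,0,0.06]]}' 40;  python3 -m crank '{"series": [[0,0,0,0,0,-1,0.06],[0,0,0,0,0,-1.6,0.06],[0,0,0,0,0,-1.6,0.06],[0,0,0,0,0,-1.6,0.06],[0,0,0,0,0,-1.6,0.0854],[0,0,0,0,0,-1.6,0.0854],[0,0,0,0,0,-1.6,0.0854],[0,0,0,0,0,-1.6,0.0854],[0,0,-0.04,0,0,-1.6,0.0854],[0,0,-0.08,0,0,-1.6,0.0854],[0,0,-0.12,0,0,-1.6,0.0854],[0,0,-0.16,0,0,-1.6,0.0854],[0,0,-0.2,0,0,-1.6,0.0854],[-0.05,0,-0.2,0,0,-1.6,0.0854],[-0.1,0.001,-0.2,0,0,-1.6,0.0854],[-0.15,0.002,-0.2,0,0,-1.6,0.0854],[-0.2,0.002,-0.2,0,0,-1.6,0.0854],[-0.238,0.002,-0.2,0,0,-1.6,0.0854],[-0.238,0.002,-0.2,0,0,-1.6,0.0854],[-0.238,0.002,-0.2,0,0,-1.6,0.0854]]}' 40
python3 - <<'E'
from h import *
s=robot.read_state();print(s['position'],s['eef_rot'],s['qpos'].round(2))
t=cam('top'); c=cam('scene')
a=cv2.resize(t['color'][240:304,262:326],(400,400),interpolation=cv2.INTER_CUBIC)
save('dial5',a)
B=cv2.imread('pics/dial5.png',0)[:,:400].astype(float)
for y in range(108,150,6):
    r=B[y-3:y+4,188:230].mean(0);w=np.clip(np.percentile(r,75)-15-r,0,None);x=np.arange(188,230);print(y,round((w*x).sum()/max(w.sum(),1),1),r.min().round())
P=pts(c);M=(np.hypot(P[...,0]-499.7,P[...,1]-58)<30)&(abs(P[...,2]-160.5)<4)
q=P[M];print('cap',cv2.minEnclosingCircle(q[:,:2].astype(np.float32)),q.mean(0))
E
```

```text
time: 13.9
position: [426.8, 285.2, 2.3]
eef_rot: [3.141, -0.002, 1.874]
ft_force: [-3.2, -1.1, 5.9]
finger_gap: 64.1
gripper_force: 42.6
time: 15.9
position: [499.6, 56.2, 200.1]
eef_rot: [3.142, -0.0, 1.898]
ft_force: [-0.5, 0.2, 0.1]
finger_gap: 85.0
gripper_force: 0.0
[499.56887552  56.21099928 200.13168246] [ 3.14158552e+00 -3.26120471e-04  1.89789132e+00] [-0.99  0.11  0.85  1.97 -0.09  1.11  0.23]
108 218.1 102.0
114 213.8 74.0
120 212.0 74.0
126 210.6 75.0
132 209.4 70.0
138 208.9 85.0
144 208.6 106.0
cap ((500.4034423828125, 57.49052047729492), 26.876571655273438) [499.32568754  55.98239378 160.17280438]
```

The zero bar now sits at x = 212.0 and the pointer line at 211.9, so the dial is aligned. Next is the cap, at about (499.8, 59) with its top at 160.5 as expected.

```bash
python3 -m crank '{"series": [[0.0026,0.001,0,0,0,0,0.0854],[0.0026,0.001,0.03,0,0,0,0.0854],[0.0026,0.001,0.06,0,0,0,0.0854],[0.0026,0.001,0.085,0,0,0,0.0854],[0.0026,0.001,0.103,0,0,0,0.0854],[0.0026,0.001,0.103,0,0,0,0.0854],[0.0026,0.001,0.103,0,0,0,0.0854],[0.0026,0.001,0.103,0,0,0,0.045],[0.0026,0.001,0.103,0,0,0,0.045],[0.0026,0.001,0.103,0,0,0,0.045],[0.0026,0.001,0.103,0,0,0,0.045],[0.0026,0.001,0.103,0,0,0,0.045],[0.0026,0.001,0.103,0,0,0,0.045],[0.0026,0.001,0.103,0,0,0,0.045]]}' 80
```

```text
time: 17.4
position: [500.9, 60.9, 98.4]
eef_rot: [3.139, -0.001, 1.902]
ft_force: [0.4, 1.4, 4.9]
finger_gap: 51.7
gripper_force: 82.2
```

```bash
python3 -m crank '{"series": [[0,0,0.002,0,0,0,0.045],[0,0,0.004,0,0,0,0.045],[0,0,0.006,0,0,0,0.045],[0,0,0.008,0,0,0,0.045],[0,0,0.008,0,0,0,0.045],[0,0,0.008,0,0,0,0.045],[0,0,0.008,0,0,0,0.045]]}' 80
```

```text
time: 18.1
position: [501.0, 61.0, 91.2]
eef_rot: [3.139, -0.001, 1.902]
ft_force: [-2.5, -0.2, 10.7]
finger_gap: 52.0
gripper_force: 82.8
```

```bash
python3 -m crank '{"series": [[0,0,0.001,0,0,-2,0.045],[0,0,0.001,0,0,-7,0.045],[0,0,0.001,0,0,-13,0.045],[0,0,0.001,0,0,-19,0.045],[0,0,0.001,0,0,-25,0.045],[0,0,0.001,0,0,-31,0.045],[0,0,0.001,0,0,-37,0.045],[0,0,0.001,0,0,-43,0.045],[0,0,0.001,0,0,-49,0.045],[0,0,0.001,0,0,-55,0.045],[0,0,0.001,0,0,-60,0.045],[0,0,0.001,0,0,-62,0.045],[0,0,0.001,0,0,-62,0.045],[0,0,0.001,0,0,-62,0.045]]}' 80; python3 -c "
from plant import robot
s=robot.read_state();print(s['torque'],s['eef_rot'],s['qpos'].round(2))"
```

```text
time: 19.5
position: [500.2, 59.8, 90.7]
eef_rot: [3.14, -0.0, 2.982]
ft_force: [-5.7, -1.7, 15.5]
finger_gap: 51.6
gripper_force: 83.4
[-0.27510142  1.18167577 -0.05075467] [ 3.14019927e+00 -3.09105413e-04  2.98240397e+00] [-0.73  0.26  0.59  2.06 -0.19  0.88  1.38]
```

```bash
python3 -m crank '{"series": [[0,0,-0.004,0,0,0,0.045],[0,0,-0.008,0,0,0,0.045],[0,0,-0.012,0,0,0,0.045],[0,0,-0.016,0,0,0,0.045],[0,0,-0.02,0,0,0,0.045],[0,0,-0.02,0,0,0,0.045]]}' 80
```

```text
time: 20.1
position: [499.4, 59.9, 108.3]
eef_rot: [-3.141, -0.0, 2.984]
ft_force: [-1.2, -1.7, -0.3]
finger_gap: 51.3
gripper_force: 83.8
```

```bash
python3 -m crank '{"series": [[0,0,-0.008,0,0,0,0.045],[0,0,-0.016,0,0,0,0.045],[0,0,-0.024,0,0,0,0.045],[0,0,-0.032,0,0,0,0.045],[0,0,-0.04,0,0,0,0.045],[0,0,-0.046,0,0,0,0.045],[0,0,-0.046,0,0,0,0.045],[0,0,-0.046,0,0,0,0.045],[0,0,-0.046,0,0,0,0.045]]}' 80
python3 - <<'E'
from h import *
t=cam('top'); c=cam('scene')
a=cv2.resize(t['color'][140:300,262:462],(400,320),interpolation=cv2.INTER_CUBIC);b=cv2.resize(c['color'][200:360,300:500],(400,320),interpolation=cv2.INTER_CUBIC)
save('end',np.hstack([a,b]))
P=pts(c);m=np.hypot(P[...,0]-499.7,P[...,1]-58)<40
for z0 in range(95,230,6):
    k=m&(P[...,2]>z0)&(P[...,2]<=z0+6)
    if k.sum()>1: print(z0,k.sum(),P[k].min(0).round(),P[k].max(0).round(),c['color'][k].mean(0).round())
for i,im in((4,'dial5'),(5,None)):
    A=cv2.imread('pics/dial5.png',0) if im else cv2.cvtColor(cv2.resize(t['color'][240:304,262:326],(400,400),interpolation=cv2.INTER_CUBIC),cv2.COLOR_RGB2GRAY)
    print(A[110:150:10,200:225:4].tolist())
E
```

```text
time: 21.0
position: [499.1, 60.2, 153.8]
eef_rot: [-3.141, -0.001, 2.984]
ft_force: [-0.8, -0.2, -0.2]
finger_gap: 51.6
gripper_force: 83.7
95 241 [466.  22.  95.] [535.  84. 101.] [211. 205. 198.]
101 227 [470.  26. 101.] [529.  82. 107.] [215. 207. 198.]
107 214 [474.  33. 107.] [523.  79. 113.] [233. 228. 222.]
113 45 [482.  37. 113.] [519.  67. 119.] [158. 153. 148.]
119 62 [484.  41. 119.] [521.  70. 125.] [147. 143. 138.]
125 76 [481.  34. 125.] [521.  71. 131.] [121. 116. 111.]
131 150 [481.  34. 131.] [522.  79. 137.] [168. 165. 161.]
137 78 [484.  40. 137.] [519.  71. 143.] [126. 121. 116.]
143 83 [484.  41. 143.] [516.  73. 147.] [192. 190. 187.]
173 8 [477.  35. 177.] [503.  66. 179.] [125. 130. 128.]
179 77 [474.  33. 179.] [520.  68. 185.] [69. 69. 69.]
185 71 [474.  34. 185.] [521.  70. 191.] [58. 57. 57.]
191 61 [475.  28. 191.] [520.  75. 197.] [60. 59. 59.]
197 59 [475.  24. 197.] [517.  92. 203.] [64. 63. 63.]
203 96 [475.  21. 203.] [515.  95. 209.] [61. 60. 60.]
209 255 [474.  20. 209.] [523.  95. 215.] [104. 102. 102.]
215 174 [475.  20. 215.] [518.  93. 221.] [93. 91. 91.]
221 65 [482.  20. 221.] [507.  94. 227.] [43. 43. 43.]
227 51 [482.  23. 227.] [506.  93. 233.] [40. 40. 40.]
[[195, 174, 134, 102, 111, 165, 158], [201, 163, 99, 75, 111, 180, 193], [187, 138, 76, 89, 147, 183, 202], [188, 148, 96, 122, 176, 190, 196]]
[[196, 174, 133, 101, 110, 164, 157], [200, 162, 98, 75, 110, 179, 193], [187, 138, 75, 88, 147, 183, 201], [188, 147, 96, 120, 175, 191, 196]]
```

View pics/end.png

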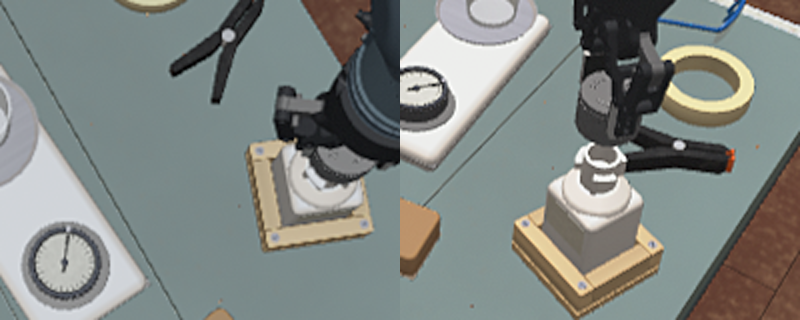

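The end view shows the open neck at (603,160) in the right half, the level cap in the gripper at (607,110), about 33 mm above the mouth. The bottle is seated, the dial is unchanged from the last check, and the other things are in place. I'm handing the job in.

```bash
python3 -c "
from plant import robot
print(robot.finish_job())"
```

```text
the job is handed in; nothing more can be done
None
```

The job is handed in at about 21 s: the scale's zero mark stands at the pointer (agreeing to within what the top camera can resolve), and the cap is off and held level about 33 mm above the open mouth, with the bottle still seated in its stand.

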